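# Shut the air valve that was left open

## Robot

A 6-joint arm with a two-finger parallel gripper is mounted at the origin on a cart in front of the work surface, level with it; the furniture and walls round the work are solid. World frame = base frame: x ahead of the robot, y to its left, z up, the work surface at z = 0. Lengths are in mm, angles in rad, forces in N, time in s.
With the tool pointing down it reaches from about 275 to 825 mm from the base axis. Payload 4.9 kg.
Tool frame: the origin (TCP) lies at the very end of the fingers, on their centre line; the grasp point (between the pads) lies 19 mm behind it; z points along the fingers, y is the line along which they close (so a half turn about z gives the same grasp; the last joint's range is limited). The gripper opens to 85 mm and grips with 20 to 120 N. Pads are 22 mm wide; open, the fingers measure 114 mm over their backs; the gripper's body (76 mm by 85 mm) begins 54 mm behind the grasp point. The pads swing forward as they close: fully open they stand 13 mm farther back than shut.
Start: joints at [-1.367, 0.326, -0.193, 1.052, 0, 1.437], TCP at [182.289, -518.931, 231.281] pointing down, gripper open.
Joint ranges: [-2.65, 2.65], [-0.97, 1.79], [-1.3, 1.35], [-1.93, 2.1], [-1.47, 1.37], [-3.14, 3.14]. Speed limits (rad/s): [2.57, 2.57, 3.14, 3.14, 3.14, 3.14].

## Interface

Orientations are given as [roll, pitch, yaw] about the fixed x, y, z axes, in that order (R = Rz(yaw) Ry(pitch) Rx(roll)).
In Python, from bench import bot, solve_ik, imaging gives the robot as it stands. Calls block until the motion is done:
- bot.move_ptp(position, orientation): joint-space move of the TCP to a pose.
- bot.movel(position, rot=None, max_speed=150, threshold=None): straight line of the TCP; rot=None keeps the orientation; max_speed is the mean speed in mm/s. With threshold (N) it stops when the force on the tool has changed by that much, and returns True; else False.
- bot.move_j(angles): joint-space move.
- bot.grip(opening, effort=None): opening from 0.0 (shut) to 1.0 (fully open); effort is the grip in N (None keeps the last); returns when the fingers have stopped.
- bot.dwell(seconds).
- solve_ik(position, orientation): joint angles nearest the present ones, or None.
- bot.get_state(): the state.
- imaging.capture(name): name is "scene" or "side" or "wrist"; returns the picture (480x640x3 uint8, blue, green, red); there is no depth.
- imaging.camera_model(name): a dict with "K" (3x3 intrinsics, pixels), "position" and "rotation" of the camera in the world. Camera axes: x right, y up, looking along -z (the intrinsics and any distortion apply to the point x, -y, -z); pixel columns grow to the right and rows downward; lengths in mm; the calibration is good to about 2 mm. A picture is of the moment at which its call begins: read the wrist's pose just before it. camera_model takes no time and is no camera call; for the wrist camera it gives the pose at the moment of the call.
A pose or a line that the arm cannot do raises bot.IKError and nothing moves.
- bot.sign_off(): hands the job in; it is judged then, once.
The state is a dict: "t": time; "qpos": joint angles; "joint_velocities": joint speeds; "effort": joint torques, N m; "tcp_pos": TCP position; "orientation": TCP orientation; "contact_force": force on the tool from outside, world axes, zero at the start; "wrist_torque": the same for the moment, N m; "opening": opening from 0.0 (shut) to 1.0 (fully open); "gripper_force": force on a finger pad.
Only numpy, scipy, OpenCV 4.12 (cv2) and the standard library are available. Lean on these libraries where they do the work, as an engineer would, in place of code of your own. Each camera call takes 0.05 s, during which the arm holds its last target. There are 200 camera calls.

## Task

One of the two compressed-air valves on the table has been left open: its red handle lies roughly along its pipe instead of across it. Shut it by turning that handle clockwise, seen from above, all the way to its stop, so that it stands straight across the pipe, then let go. Leave the other valve's handle, which is already shut, as it is.

Things in the scene. Friction and masses are not known exactly. Their poses are not given: they have to be found in the camera images.
- valve_a: bench air outlet fixed to the table: grey base 200x64x10 mm, steel pipe along its x axis 42 mm up, brass ball valve with a red turning handle on top. Origin: on the stem's axis at table height; +x along the pipe to the supply elbow (100 mm out), -x to the coupler (84 mm out, robot side), z up. Beyond 20 mm from the stem, all but the handle stays below 61 mm.
- lever_a (a joint): handle of valve_a, rad, hard stops at 0 (open: points to -x of valve_a) and 1.571 (shut: points to +y); grows clockwise from above; direction (-cos q, sin q) in valve_a's frame. Red sleeve 20 mm wide, 40 to 106 mm from the stem, 80 to 96 mm above the table. Stays where left; needs 0.25 N m, about 3 N on the sleeve. Push it, or straddle or pinch it from above.
- valve_b: bench air outlet fixed to the table: grey base 200x64x10 mm, steel pipe along its x axis 42 mm up, brass ball valve with a red turning handle on top. Origin: on the stem's axis at table height; +x along the pipe to the supply elbow (100 mm out), -x to the coupler (84 mm out, robot side), z up. Beyond 20 mm from the stem, all but the handle stays below 61 mm.
- lever_b (a joint): handle of valve_b, rad, hard stops at 0 (open: points to -x of valve_b) and 1.571 (shut: points to +y); grows clockwise from above; direction (-cos q, sin q) in valve_b's frame. Red sleeve 20 mm wide, 40 to 106 mm from the stem, 80 to 96 mm above the table. Stays where left; needs 0.25 N m, about 3 N on the sleeve. Push it, or straddle or pinch it from above.

How it is judged:
By the outcome, as a careful person would: the job done as asked, in the order asked, and still so for the second after the job is handed in, with the robot touching nothing.
It also fails if it takes over 32 s, if anything falls off the work surface, if the arm or the gripper's body presses on something with over 40 N, if the wrist force passes 120 N, or if a joint passes its speed limit or range.

## Working session

There is one attempt and no reset: what is moved stays moved. The work goes in short steps, each a Python script; the robot and the scene stay as the last script left them, time stands still between calls to the robot, and variables do not carry over. Pictures are saved under pics/ and viewed, at most 10 in all, crops included, and the job is handed in when it is done.

```bash
mkdir -p pics
python3 - <<'E'
from bench import bot, imaging
import cv2
for n in ("scene","side"):
    im=imaging.capture(n); cv2.imwrite(f"pics/{n}0.png",im); m=imaging.camera_model(n); print(n,m)
E
```

```text
scene {'K': array([[529.01033762,   0.        , 315.73401659],
       [  0.        , 529.01033762, 241.36719327],
       [  0.        ,   0.        ,   1.        ]]), 'position': array([131.78777921, 540.30088016, 506.83771031]), 'rotation': array([ 1.01949788,  0.01091291, -2.46548988])}
side {'K': array([[499.57908998,   0.        , 319.47645205],
       [  0.        , 499.57908998, 238.71372316],
       [  0.        ,   0.        ,   1.        ]]), 'position': array([623.95045116, 736.53777762, 459.15046696]), 'rotation': array([1.07643783e+00, 2.56986405e-03, 3.08336948e+00])}
```

View pics/scene0.png

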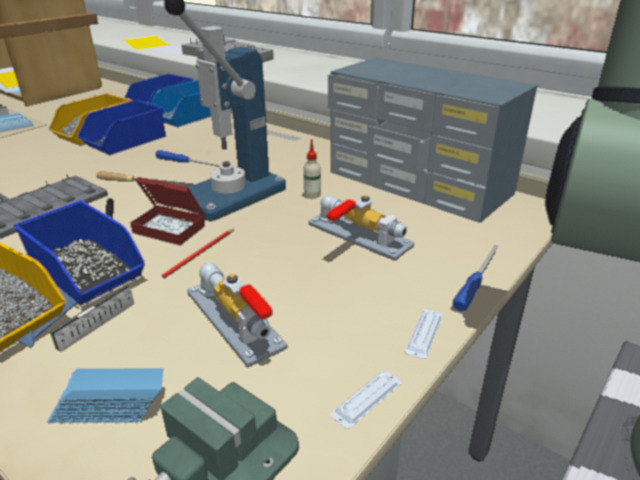

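View pics/side0.png

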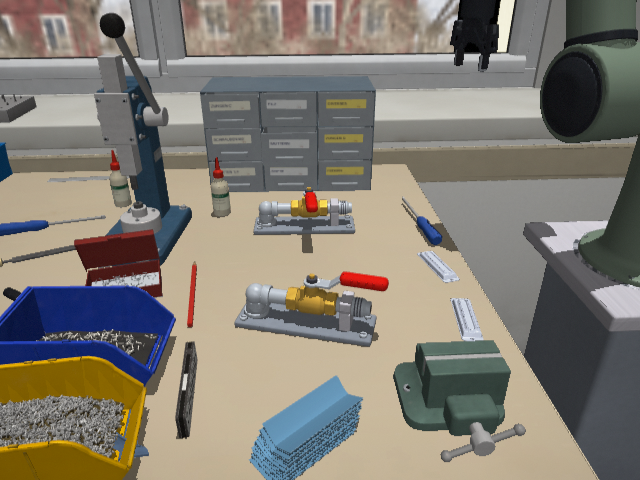

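The near valve is the open one: its handle is at side px (365,281) and scene px (257,300), with the stem nut near side (312,278) and scene (232,277). The far valve's handle, at side px (311,201), already stands across its pipe. Next I triangulate these points.

```bash
cat > h.py <<'E'
import numpy as np, cv2
from scipy.spatial.transform import Rotation as R
from bench import imaging
def ray(n,px,cm=None):
    m=cm or imaging.camera_model(n); u,v=px; K=m["K"]
    r=np.array(m["rotation"]); Rm=R.from_euler("xyz",r).as_matrix() if r.ndim==1 else r
    d=Rm@np.array([(u-K[0,2])/K[0,0],-(v-K[1,2])/K[1,1],-1]); return np.array(m["position"]),d/np.linalg.norm(d)
def plane(n,px,z,cm=None):
    p,d=ray(n,px,cm); return p+d*(z-p[2])/d[2]
def tri(a,b):
    A=[];B=[]
    for n,px in (("scene",a),("side",b)):
        p,d=ray(n,px); M=np.eye(3)-np.outer(d,d); A.append(M);B.append(M@p)
    x=np.linalg.solve(sum(A),sum(B)); return x,[np.linalg.norm(A[i]@x-B[i]) for i in (0,1)]
def reds(im,amin=60):
    h=cv2.cvtColor(im,cv2.COLOR_BGR2HSV); m=(((h[...,0]<5)|(h[...,0]>174))&(h[...,1]>190)&(h[...,2]>110)).astype(np.uint8)
    cs,_=cv2.findContours(m,0,2); return [c for c in cs if cv2.contourArea(c)>amin]
E
python3 - <<'E'
from h import *
np.set_printoptions(precision=1,suppress=True)
for n in ("scene","side"):
    im=cv2.imread(f"pics/{n}0.png")
    for c in reds(im):
        M=cv2.moments(c); u=(M['m10']/M['m00'],M['m01']/M['m00']); print(n,np.array(u),cv2.contourArea(c),cv2.minAreaRect(c),plane(n,u,90))
print("sleeve",tri((257,300),(365,281)),"nut",tri((232,277),(312,278)))
print("base corners side z10",[plane("side",p,10) for p in ((236,322),(372,343),(379,323))])
print("base corners scene z10",[plane("scene",p,10) for p in ((250,361),(287,345),(188,292))])
for n in ("scene","side"):
    im=cv2.imread(f"pics/{n}0.png"); y,x=(230,170) if n=="scene" else (240,220)
    cv2.imwrite(f"pics/{n}c.png",cv2.resize(im[y:y+150,x:x+200],None,fx=4,fy=4,interpolation=2))
E
```

```text
scene [255.3 301.2] 452.0 ((255.17257690429688, 300.9114990234375), (38.09919738769531, 14.298957824707031), 48.8140754699707) [529.3 174.9  90. ]
scene [340.8 209.6] 230.0 ((340.92303466796875, 209.38458251953125), (9.984603881835938, 28.84440803527832), 56.3099365234375) [589.8 -90.   90. ]
side [363.9 280.9] 536.5 ((363.55999755859375, 281.08001708984375), (47.800418853759766, 13.010764122009277), 8.130102157592773) [532.3 175.9  90. ]
side [191.5 296.2] 187.5 ((191.7069091796875, 295.51727294921875), (4.484456539154053, 59.377525329589844), 4.763641834259033) [758.2 197.8  90. ]
side [310.7 201.6] 175.5 ((310.8000183105469, 201.40000915527344), (19.597488403320312, 10.915056228637695), 82.87498474121094) [592.6 -89.4  90. ]
sleeve (array([530.4, 171.1,  87.8]), [np.float64(1.0648358543656713), np.float64(1.0648358543656788)]) nut (array([601.3, 148.4,  80.5]), [np.float64(0.7657511368393598), np.float64(0.7657511368393729)])
base corners side z10 [array([712.1, 150.8,  10. ]), array([522.5, 208.7,  10. ]), array([505.8, 165.8,  10. ])]
base corners scene z10 [array([522.2, 200.2,  10. ]), array([504.1, 147.4,  10. ]), array([704.9, 152.7,  10. ])]
```

View pics/sidec.png

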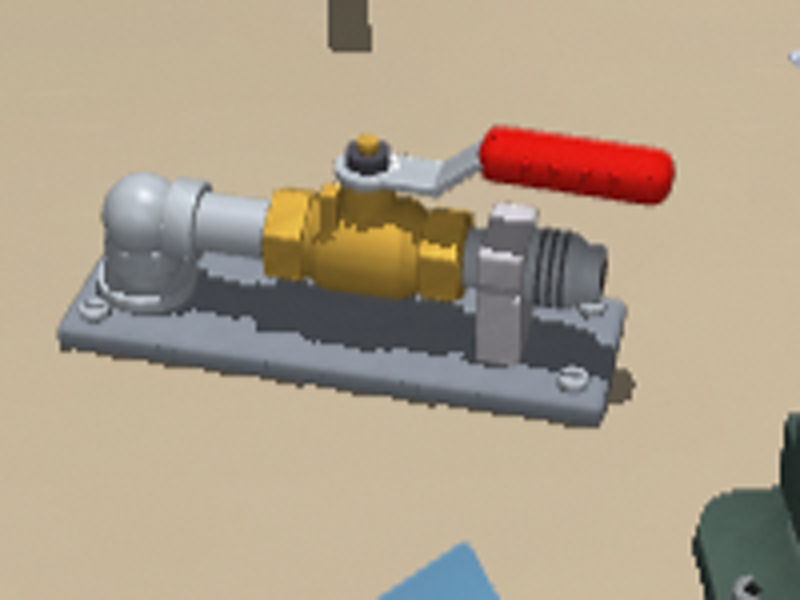

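View pics/scenec.png

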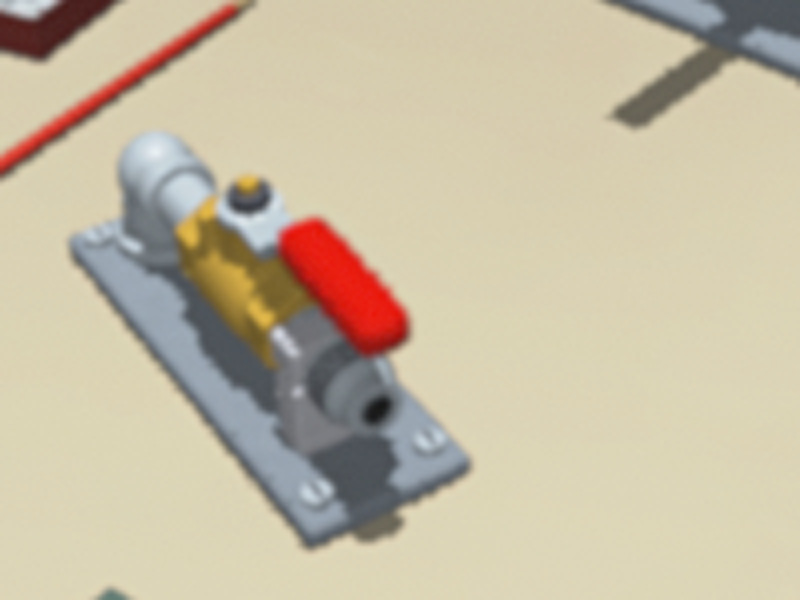

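The crops agree with each other. The stem is at about (601,148) and the sleeve at about (530,173), a radius of 75 where 73 is expected. Base corners give a valve yaw of about -0.28, so q is about 0.06. I'll now check reach and tool yaw, hover, and take one close look.

Run:
```python
from h import *
from bench import bot, solve_ik
np.set_printoptions(precision=2,suppress=True)
S=np.array([601,149]); best={}
for off in (0,-np.pi):
    for hd in (2.8,2.0,1.2):
        p=S+74*np.array([np.cos(hd),np.sin(hd)]); print(off,hd,[solve_ik([*p,z],[np.pi,0,hd+off]) for z in (72,200)])
hd=2.3; off=-np.pi
bot.move_ptp([560,185,260],[np.pi,0,-0.6])
bot.grip(0.5)
cm=imaging.camera_model("wrist"); im=imaging.capture("wrist"); cv2.imwrite("pics/w1.png",im)
np.savez("w1.npz",**{k:np.array(v) for k,v in cm.items()})
s=bot.get_state(); print(cm,s["t"],s["tcp_pos"],s["opening"],s["qpos"],s["contact_force"])
for c in reds(im):
    r=cv2.minAreaRect(c); print(r,plane("",r[0],96,cm))
```

```text
0 2.8 [array([ 0.18,  0.5 , -0.38,  0.7 ,  0.  ,  0.53]), array([ 0.18,  0.37, -0.22,  0.99,  0.  ,  0.53])]
0 2.0 [array([ 0.24,  0.58, -0.23,  0.76,  0.  ,  1.38]), array([ 0.24,  0.46, -0.08,  1.04,  0.  ,  1.38])]
0 1.2 [array([ 0.22,  0.67, -0.06,  0.84,  0.  ,  2.16]), array([0.22, 0.56, 0.1 , 1.11, 0.  , 2.16])]
-3.141592653589793 2.8 [array([ 0.18,  0.5 , -0.38,  0.7 ,  0.  , -2.62]), array([ 0.18,  0.37, -0.22,  0.99,  0.  , -2.62])]
-3.141592653589793 2.0 [array([ 0.24,  0.58, -0.23,  0.76,  0.  , -1.76]), array([ 0.24,  0.46, -0.08,  1.04,  0.  , -1.76])]
-3.141592653589793 1.2 [array([ 0.22,  0.67, -0.06,  0.84,  0.  , -0.98]), array([ 0.22,  0.56,  0.1 ,  1.11,  0.  , -0.98])]
{'K': array([[395.4 ,   0.  , 313.39],
       [  0.  , 395.4 , 240.93],
       [  0.  ,   0.  ,   1.  ]]), 'position': array([628.4 , 138.37, 402.16]), 'rotation': array([-0.33, -0.  , -2.17])} 3.8 [560.   184.98 259.99] 0.5039675701260043 [ 0.19  0.38 -0.03  1.15  0.   -2.35] [-0.11  0.11 -0.  ]
((344.5873107910156, 231.6166534423828), (72.38240814208984, 19.915620803833008), 74.21924591064453) [534.31 171.86  96.  ]
```

View pics/w1.png

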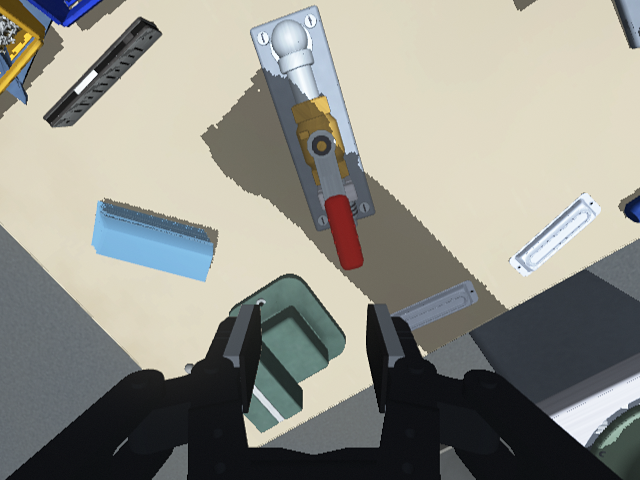

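The wrist view shows the stem nut at (321,145), the sleeve centred at (344.6,231.6), and the base corners at about (250,12), (314,7), (373,213) and (314,232).

Run:
```python
from h import *
np.set_printoptions(precision=1,suppress=True)
cm=dict(np.load("w1.npz"))
f=lambda p,z: plane("",p,z,cm)[:2]
n=f((321,145),88); s=f((344.6,231.6),92); d=s-n
print("stem",n,"sleeve",s,"r",np.hypot(*d),"heading",np.arctan2(d[1],d[0]))
c=[f(p,10) for p in ((250,12),(314,7),(373,213),(314,232))]; print(c)
ax=(c[0]+c[1]-c[2]-c[3])/2; print("len",np.hypot(*ax),"yaw",np.arctan2(ax[1],ax[0]),"centre",sum(c)/4)
for a,b in((0,3),(1,2)): e=c[a]-c[b]; print(np.hypot(*e),np.arctan2(e[1],e[0]))
```

```text
stem [601.3 149.5] sleeve [533.1 172.3] r 71.89682517199356 heading 2.819166723485709
[array([723.7, 139.9]), array([695.3,  91.5]), array([508.2, 146.4]), array([525.5, 207.7])]
len 202.17843149878385 yaw -0.3084092195111225 centre [613.2 146.4]
209.50417730894773 -0.3297864693653388
194.95199674036544 -0.28543599504943284
```

Run:
```python
from h import *
from bench import bot
np.set_printoptions(precision=2,suppress=True)
S=np.array([601.3,149.5]); P=lambda hd,z:[*(S+74*np.array([np.cos(hd),np.sin(hd)])),z]
O=lambda hd:[np.pi,0,hd-np.pi]
h0=2.82
def st(l): s=bot.get_state(); print(l,round(s["t"],2),np.array(s["contact_force"]),np.array(s["tcp_pos"]),round(s["opening"],2))
bot.move_ptp(P(h0,150),O(h0))
hit=bot.movel(P(h0,70),max_speed=100,threshold=15); st(f"down {hit}")
if not hit:
    bot.grip(0.36); st("closed")
    for hd in np.arange(h0-0.14,1.37,-0.14):
        if bot.movel(P(hd,70),O(hd),max_speed=60,threshold=25): st(f"stopped early at {hd}"); break
    else:
        st(f"arc end {hd}")
        while hd>1.0:
            hd-=0.035
            hit=bot.movel(P(hd,70),O(hd),max_speed=30,threshold=12); st(f"{hd:.3f} {hit}")
            if hit: break
```

```text
down False 5.28 [ 0.49 -0.36  0.11] [531.79 173.03  70.7 ] 0.5
closed 5.56 [ 0.36 -0.36  0.41] [531.48 172.96  70.51] 0.36
arc end 1.4199999999999986 8.81 [-0.38 -0.44 -0.12] [612.55 222.71  70.02] 0.36
1.385 False 9.06 [-2.9  -1.61  0.86] [614.52 222.25  70.01] 0.36
1.350 False 9.31 [-2.23 -0.    0.72] [617.29 221.76  69.99] 0.36
1.315 False 9.56 [-2.53  0.21  1.14] [620.06 221.13  69.99] 0.36
1.280 False 9.81 [-2.16  0.46  0.14] [622.65 220.41  69.98] 0.36
1.245 False 10.06 [-1.83 -0.27  1.04] [625.15 219.61  69.98] 0.36
1.210 False 10.31 [-5.02  0.31  3.04] [626.35 218.93  69.86] 0.36
1.175 False 10.56 [-11.58   0.71   6.1 ] [626.01 218.55  69.69] 0.36
1.140 False 10.81 [-18.63   2.39  11.77] [625.63 218.18  69.51] 0.36
1.105 False 11.06 [-25.68   3.39  16.26] [625.22 217.8   69.33] 0.36
1.070 False 11.31 [-32.15   4.4   20.63] [624.76 217.46  69.16] 0.36
1.035 False 11.56 [-37.24   6.86  25.36] [624.33 217.13  69.04] 0.36
1.000 False 11.81 [-44.32   8.31  29.37] [623.88 216.83  68.88] 0.36
```

The lever is at its stop: the TCP stalled while the force rose steadily. I'll relieve the load, open, lift, and look.

Run:
```python
from h import *
from bench import bot
np.set_printoptions(precision=2,suppress=True)
S=np.array([601.3,149.5]); P=lambda hd,z:[*(S+74*np.array([np.cos(hd),np.sin(hd)])),z]
O=lambda hd:[np.pi,0,hd-np.pi]
bot.movel(P(1.2,70),O(1.2),max_speed=50); print(bot.get_state()["contact_force"])
bot.grip(0.6); print(bot.get_state()["contact_force"])
bot.movel(P(1.2,150),max_speed=100)
bot.movel([560,185,260],[np.pi,0,-0.6],max_speed=150)
cm=imaging.camera_model("wrist"); im=imaging.capture("wrist"); cv2.imwrite("pics/w2.png",im)
for c in reds(im):
    r=cv2.minAreaRect(c); s=plane("",r[0],92,cm)[:2]; d=s-S; print(r,s,np.hypot(*d),np.arctan2(d[1],d[0]))
sd=imaging.capture("side"); cv2.imwrite("pics/side2.png",sd)
for c in reds(sd): print("side",cv2.minAreaRect(c))
s=bot.get_state(); print(s["t"],s["contact_force"])
```

```text
[-8.37  1.63  5.03]
[1.04 0.67 0.13]
side ((298.09735107421875, 304.8162536621094), (15.49228286743164, 38.99064254760742), 27.89727020263672)
side ((191.66897583007812, 295.9724426269531), (4.484456539154053, 60.291019439697266), 4.763641834259033)
side ((310.8154296875, 201.52308654785156), (19.845556259155273, 10.915056228637695), 82.87498474121094)
side ((215.9897003173828, 168.27320861816406), (19.169483184814453, 8.543701171875), 68.96248626708984)
side ((114.5, 160.0), (7.0, 18.0), 0.0)
15.125 [-0.15  0.23 -0.47]
```

View pics/w2.png

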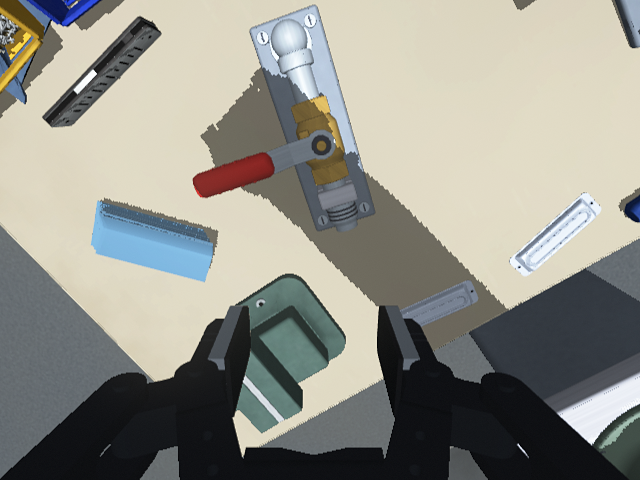

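The handle, with its sleeve centred at about (233,175), stands across the pipe. I'll check the angle numerically.

Run:
```python
from h import *
cm=dict(np.load("w1.npz"))
f=lambda p,z: plane("",p,z,cm)[:2]
n=f((321,145),88)
im=cv2.imread("pics/w2.png"); m=((im[...,2]>110)&(im[...,1]<60)&(im[...,0]<60)).astype(np.uint8)
c=max(cv2.findContours(m,0,2)[0],key=cv2.contourArea); r=cv2.minAreaRect(c)
s=f(r[0],92); d=s-n; print(r,s,np.hypot(*d),np.arctan2(d[1],d[0]))
# initial image, same method
im=cv2.imread("pics/w1.png"); m=((im[...,2]>110)&(im[...,1]<60)&(im[...,0]<60)).astype(np.uint8)
c=max(cv2.findContours(m,0,2)[0],key=cv2.contourArea); r=cv2.minAreaRect(c)
s=f(r[0],92); d=s-n; print(s,np.arctan2(d[1],d[0]))
```

```text
((232.1034393310547, 174.75860595703125), (25.625957489013672, 78.73482513427734), 68.19859313964844) [622.16581564 219.59421182] 73.14098607617538 1.2811342717747132
[533.14042812 173.08162877] 2.8083948616814154
```

The handle's heading is now 1.28, and the pipe yaw of about -0.30 predicts 1.27. With the firm stop felt in the force readings, the valve is shut.

```bash
python3 -c "
from bench import bot
print(bot.sign_off())"
```

```text
the job is handed in; nothing more can be done
None
```

The open valve (the near one, on the robot's left) is shut: I turned its handle clockwise to its stop and let go. The other valve was not touched, and the job was handed in at about 15 s.

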